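# Collect the polished clock ball in its dish and present it to the jar

### The job

Take the polished steel ball out of the polisher's catch tray and set it gently in the middle of the dished plate, let go of it, then pick the dish up by its upright handle and lift it a hand's breadth straight up off its wooden block. Still over the block, turn the dish a level quarter turn so that its pouring lip faces the glass jar, with the loose ball staying in the middle all the while. Finish while still holding the dish up there by its handle, level and still, ball in the middle; leave the jar and everything else on the bench where it is.

Things in the scene. Friction and masses are not known exactly. Their poses are not given: they have to be found in the camera images.
- polisher: Fixed grey ball polisher. Origin: on the bench under the centre of its aluminium catch tray, 174 (x) x 94 (y) mm, walls 20 mm high, 3 mm thick. The tray floor is a shallow V (sides slope 8 degrees), its groove along x through the centre, 8 mm above the bench. The machine is on the +y side: y 75 to 235, x -120 to 120 mm, 173 mm high; its chute reaches to y = 55 mm.
- ball_center (a point): Centre of the loose polished steel ball, 26 mm across, 72 g, that starts in the groove of the catch tray, up to 25 mm either side of the tray's centre. When it lies in the middle of the dish its centre is 16 mm above the dish's origin.
- dish: Loose round aluminium dish, 0.11 to 0.22 kg, on the wooden block; origin at the centre of its underside, z up. 128 mm across, rim 16 mm high; inside, a shallow cone sloping down 8 degrees to the centre, where the floor is 3 mm thick. Handle along its +x, pouring lip along its -x. It hangs out from the handle, so the grip must be firm (40 N or more).
- handle (a point): Grip point of the dish's upright flat handle: in the dish's frame 97 mm out along +x and 35 mm above the underside. The handle is a plate 12 mm thick (along the dish's y), 36 mm long (along x, from 79 to 115 mm) and stands from 7 to 53 mm above the underside.
- lip (a point): Outer end of the dish's small pouring lip, 82 mm out along the dish's -x, 16 mm above its underside; 22 mm wide.
- block: Fixed dark wooden block, 80 x 80 x 30 mm high, that carries the dish. Origin at the centre of its underside on the bench. The dish starts centred on it with the same yaw, so its handle points along the block's +x. The jar stands 180 mm from the block's centre, along the block's +y or its -y.
- jar: Loose open glass jar (the crystal container), 60 mm across, 45 mm high, origin at the centre of its underside; on one side of the block.
- holder: Bystander: loose plastic movement holder, a ring 56 mm across, 14 mm high, on the other side of the block, 180 mm from its centre; origin at the centre of its underside.
- screwdriver: Bystander: loose screwdriver about 130 mm long, lying beyond the dish; origin under its middle, handle along its -x.
- springbar_tool: Bystander: loose slim steel spring bar tool, 132 mm long, 9 mm thick, lying beyond the dish; origin under its middle, its length along x.
Not all that is in view belongs to the job. Of the things that look like the jar, the middle-sized one is meant.

How it is judged:
On the way, in this order (a step that is already met when the one before it is completed fails the run):
1. the ball lies free in the middle of the dish while the dish still stands on its block (horizontal distance between ball_center and dish below 0.012 m and z of ball_center in the frame of dish below 0.022 m and contact force between the fingers and ball below 0.05 N and distance between dish and block below 0.038 m), for 0.2 s.
2. the dish is lifted clear of the block, ball in the middle, not yet turned (height (world z) of dish above 0.05 m and angle between the x axis of dish and the x axis of block, either way round below 0.5 rad and horizontal distance between ball_center and dish below 0.02 m and contact force between dish and block below 0.05 N), for 0.1 s.
At the end, for the whole second after the job is handed in: Fingers hold the dish, underside 40 to 220 mm above the block top, centre within 35 mm of the block centre, a quarter turn (within 8 degrees) from the block x, lip on the jar side, level within 0.1 rad, still; the ball untouched within 12 mm of its middle; bystanders within 20 mm of their start (height (world z) of dish between 0.07 and 0.25 m and horizontal distance between dish and block below 0.035 m and angle between the x axis of dish and the x axis of block, either way round above 1.42 rad and horizontal distance between lip and jar below 0.15 m and angle between dish's own z axis and vertical below 0.1 rad and horizontal distance between ball_center and dish below 0.012 m and z of ball_center in the frame of dish between 0.005 and 0.022 m and linear speed of dish below 0.03 m/s and contact force between the fingers and dish above 2 N and contact force between the fingers and ball below 0.05 N); the arm keeps its last pose, push and grip.
It fails at once if the ball strays more than 25 mm from the middle of the lifted dish (height (world z) of dish above 0.04 m and horizontal distance between ball_center and dish above 0.025 m).
It fails at once if the ball is dropped or thrown into the dish (faster than 0.8 m/s near it) (distance between ball_center and dish below 0.03 m and linear speed of ball above 0.8 m/s).
It fails at once if the jar, movement holder, screwdriver or spring bar tool is moved more than 20 mm (distance of any of jar, holder, screwdriver, springbar_tool from where it was at the start of the episode above 0.02 m).
It also fails if it takes over 69 s, if anything falls off the work surface, if the arm or the gripper's body presses on something with over 40 N, if the wrist force passes 120 N, or if a joint passes its speed limit or range.

### The arm

A 7-joint arm with a two-finger parallel gripper is mounted at the origin on the work surface. World frame = base frame: x ahead of the robot, y to its left, z up, the work surface at z = 0. Lengths are in m, angles in rad, forces in N, time in s.
With the tool pointing down it reaches from about 0.4 to 0.85 m from the base axis. Payload 10.4 kg.
Tool frame: the origin (TCP) lies where the fingers leave the gripper's body, on its centre line; the fingertips stand 73 mm ahead of it and the grasp point (between the pads) lies 54 mm ahead of it; z points along the fingers, y is the line along which they close (so a half turn about z gives the same grasp; the last joint's range is limited). The gripper opens to 85 mm and grips with 20 to 120 N. Pads are 22 mm wide; open, the fingers measure 114 mm over their backs; the gripper's body (76 mm by 85 mm) begins 54 mm behind the grasp point. The pads swing forward as they close: fully open they stand 13 mm farther back than shut.
Start: joints at [-0.023, 0.332, -0.065, 1.46, 0.022, 1.35, -0.088], TCP at [0.625, 0, 0.304] pointing down, gripper open.
Joint ranges: [-2.6, 2.6], [-0.5, 2.12], [-1.47, 1.34], [0.16, 2.42], [-1.27, 4.41], [0.06, 2.06], [-2.6, 2.6]. Speed limits (rad/s): [2.22, 2.22, 2.79, 2.79, 3.14, 3.14, 3.14].

### API

Orientations are given as a unit quaternion [x, y, z, w].
In Python, from workcell import manip, camera gives the robot as it stands. The module is installed in compiled form; this text tells all that it offers.
- The arm moves only by the shell command python3 -m creep 'ROWS' [OPENING] [FORCE]. ROWS is JSON, a list of rows, each a list of 2 entries, a list of its own where there are three numbers: the shift along the tool's x, y, z in mm, then the turn about the tool's z in rad. In form: [[[tx, ty, tz], twist], ...]. A call has 1 to 5 rows; each row is the pose to reach, as a shift and turn from the pose commanded when the call began, along the tool's axes at that moment; what a row does not reach only later rows make up. A row lasts 1/12 s, in which the tool goes at most 41.7 mm and 7.16 degrees, less where a joint would pass 70% of its speed; a pose out of reach is approached as far as the arm can. A call with a gripper value outside its range is refused whole. OPENING is the opening, from 0 (shut) to 1 (fully open), set as the call begins (- or left out, the last holds). The fingers move at their own pace and stop on an object; FORCE is the grip in N (left out, the last holds). Time passes only in rows, so rows that repeat a pose let the fingers close. It gives the time, the measured TCP pose, the force, the opening and the grip force at its end, in the units of the state.
- manip.get_obs(): the state, without advancing time (a new reading comes with each control period).
- camera(name): name is "scene" or "side" or "wrist"; returns a dict with "pixels" (384x512x3 uint8, red, green, blue), "z_map" (384x512 float32, m along the optical axis (not along the pixel's ray), 0 where there is no reading), "fx", "fy", "cx", "cy" (pixels), "extrinsics" (4x4, takes a point from world to camera coordinates). Camera axes: x right, y down, z forward; pixel columns grow to the right and rows downward; lengths in m; the calibration is good to about 2 mm. A picture is of the moment at which its call begins.
- manip.hand_in(): hands the job in; it is judged then, once.
The state is a dict: "clock": time; "joint_pos": joint angles; "joint_velocities": joint speeds; "tau": joint torques, N m; "position": TCP position; "ee_rot": TCP orientation; "ft_force": force on the tool from outside, world axes, zero at the start; "torque": the same for the moment, N m; "grip_width": opening from 0.0 (shut) to 1.0 (fully open); "grasp_force": force on a finger pad.
Only numpy, scipy, OpenCV 4.12 (cv2) and the standard library are available. Lean on these libraries where they do the work, as an engineer would, in place of code of your own. Each camera call takes 0.05 s, during which the arm holds its last target. There are 200 camera calls.

## Working session

There is one attempt and no reset: what is moved stays moved. The work goes in short steps, Python scripts to look and compute and a shell command to move; the robot and the scene stay as the last step left them, time stands still between calls to the robot, and variables do not carry over. Pictures are saved under pics/ and viewed, at most 10 in all, crops included, and the job is handed in when it is done.

```bash
mkdir -p pics; python3 - <<'E'
from workcell import manip,camera
import cv2,numpy as np
o=manip.get_obs();print({k:np.round(v,3).tolist() for k,v in o.items()})
for n in("scene","side"):
    c=camera(n);np.savez(f"{n}0.npz",**c);cv2.imwrite(f"pics/{n}0.png",c["pixels"][:,:,::-1]);print(n,c["fx"],c["cx"],c["cy"],np.round(np.linalg.inv(c["extrinsics"]),3).tolist())
E
```

```text
{'clock': 0.0, 'joint_pos': [-0.023, 0.333, -0.065, 1.461, 0.022, 1.35, -0.088], 'joint_velocities': [-0.001, -0.002, -0.0, -0.0, 0.0, 0.0, -0.0], 'tau': [0.0, -62.545, 0.05, -39.161, 0.016, 0.01, -0.0], 'position': [0.625, -0.0, 0.303], 'ee_rot': [0.707, 0.707, -0.001, -0.0], 'ft_force': [-0.377, -0.762, 0.033], 'torque': [0.034, 0.027, -0.02], 'grasp_force': 0.0, 'grip_width': 0.998}
scene 469.51205472224717 252.7524463155732 192.63002685662056 [[0.211, 0.597, -0.774, 1.598], [0.977, -0.126, 0.17, -0.24], [0.004, -0.792, -0.61, 0.855], [0.0, 0.0, 0.0, 1.0]]
side 378.01754298915193 253.23873511429954 189.90232204787287 [[-0.975, -0.146, 0.169, 0.47], [-0.223, 0.684, -0.694, 0.567], [-0.014, -0.714, -0.7, 0.671], [0.0, 0.0, 0.0, 1.0]]
```

View pics/scene0.png

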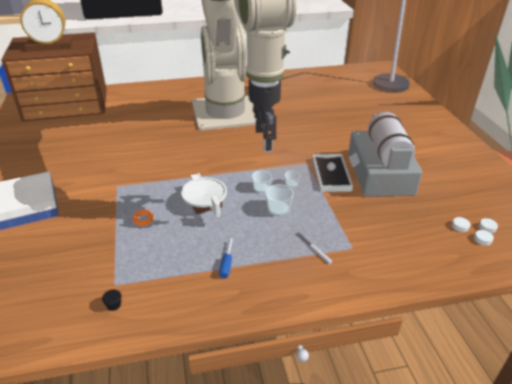

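View pics/side0.png

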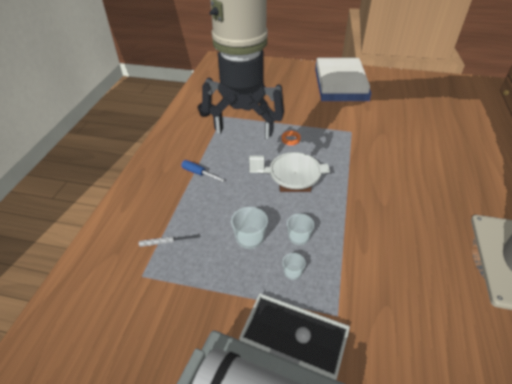

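Scene view: the dish is at (204,192), its handle at (217,210) towards the camera, the lip at (196,178) and the ball at (331,167) in the tray. There are three jars, at (263,180), (291,178) and (280,200). In the side view the dish is at (295,170), its handle at (257,163), the jars at (250,226), (300,229) and (293,264), and the ball at (303,335).

```bash
cat > h.py <<'E'
import numpy as np
def cloud(c):
    v,u=np.mgrid[:384,:512]; z=c["z_map"]
    P=np.stack([(u-c["cx"])/c["fx"]*z,(v-c["cy"])/c["fy"]*z,z],-1)
    T=np.linalg.inv(c["extrinsics"]); W=P@T[:3,:3].T+T[:3,3]; W[z<=0]=np.nan; return W
def ray(c,u,v,h):
    T=np.linalg.inv(c["extrinsics"]); d=T[:3,:3]@[(u-c["cx"])/c["fx"],(v-c["cy"])/c["fy"],1]
    return T[:3,3]+d*(h-T[2,3])/d[2]
E
python3 - <<'E'
import numpy as np,cv2
from h import *
boxes={"scene":dict(dish=(170,170,235,220),ball=(320,158,342,177)),"side":dict(dish=(243,148,333,192),ball=(285,318,322,352))}
px={"scene":dict(ball=(331,167),jarS=(291,178),jarM=(263,180),jarL=(280,200)),"side":dict(ball=(303,335),jarL=(250,226),jarM=(300,229),jarS=(293,264))}
for n in boxes:
    c=dict(np.load(n+"0.npz"));W=cloud(c);im=c["pixels"]
    a,b,e,f=boxes[n]["dish"];P=W[b:f,a:e].reshape(-1,3);P=P[np.isfinite(P[:,2])]
    r=P[(P[:,2]>.034)&(P[:,2]<.056)];hd=P[(P[:,2]>.06)&(P[:,2]<.1)]
    (x,y),rad=cv2.minEnclosingCircle(r[:,:2].astype(np.float32))
    print(n,"rim mean",r.mean(0),len(r),"encl",x,y,rad,"lim",r.min(0),r.max(0))
    if len(hd):print(" handle",hd.mean(0),hd.min(0),hd.max(0),len(hd))
    a,b,e,f=boxes[n]["ball"];g=im[b:f,a:e].mean(-1);v,u=np.nonzero(g>(110))
    lab=cv2.connectedComponentsWithStats((g>100).astype(np.uint8));print(" ballcc",lab[2][1:],lab[3][1:]+[a,b])
    for k,p in px[n].items():print(" ",k,ray(c,*p,.021),W[p[1],p[0]])
E
```

```text
scene rim mean [ 0.53009988 -0.15164985  0.04158488] 1072 encl 0.5494973659515381 -0.14674194157123566 0.10016476362943649 lim [ 0.45100384 -0.213872    0.034052  ] [ 0.64800325 -0.0867113   0.05547608]
 handle [ 0.63377689 -0.1311466   0.07638791] [ 0.60826609 -0.13902586  0.06005015] [ 0.6492445  -0.1213626   0.08768042] 94
 ballcc [[ 7  4  8  8 49]
 [ 0 17  1  2  2]] [[330.75510204 165.91836735]
 [320.         175.5       ]]
  ball [0.46125796 0.26006619 0.021     ] [0.46998627 0.25622471 0.02740549]
  jarS [0.49219783 0.12093714 0.021     ] [0.47852011 0.12540472 0.01068147]
  jarM [0.48468061 0.03534043 0.021     ] [0.47308881 0.03821003 0.01231413]
  jarL [0.58920941 0.06069632 0.021     ] [0.57938021 0.06362869 0.01287184]
side rim mean [ 0.53730862 -0.15020646  0.04212952] 1628 encl 0.5492073893547058 -0.14231140911579132 0.098114013671875 lim [ 0.45211134 -0.21534324  0.03416809] [ 0.64540788 -0.08527843  0.05577152]
 handle [ 0.6292956  -0.12664151  0.07592251] [ 0.61320471 -0.13949851  0.06000372] [ 0.64631477 -0.11908763  0.08797588] 154
 ballcc [[ 31   0   6   3  10]
 [ 12  11  13  13 132]] [[319.2        318.5       ]
 [302.8030303  335.16666667]]
  ball [0.45972309 0.26035896 0.021     ] [0.45991928 0.2662231  0.03341614]
  jarL [0.6083062  0.03654707 0.021     ] [0.61157731 0.02399245 0.00562548]
  jarM [0.49788414 0.02156044 0.021     ] [0.49854656 0.00859587 0.00555938]
  jarS [0.49920156 0.11646503 0.021     ] [0.49978372 0.10747688 0.00804223]
```

```bash
python3 - <<'E'
from h import *
c=dict(np.load("side0.npz"))
for p in[(263,294),(350,322),(330,378),(242,335)]:print(ray(c,*p,.02).round(3))
c=dict(np.load("scene0.npz"))
for p in[(313,155),(343,153),(353,190),(321,191)]:print(ray(c,*p,.02).round(3))
E
python3 -m creep '[[[260,-164,0],0],[[260,-164,0],0],[[260,-164,0],0],[[260,-164,0],0],[[260,-164,0],0]]' 0.8 30
```

```text
[0.545 0.196 0.02 ]
[0.38  0.218 0.02 ]
[0.407 0.322 0.02 ]
[0.565 0.283 0.02 ]
[0.382 0.227 0.02 ]
[0.391 0.327 0.02 ]
[0.587 0.283 0.02 ]
[0.572 0.19  0.02 ]
clock: 0.52
position: [0.5124, 0.1775, 0.3037]
ee_rot: [0.707, 0.707, -0.0, 0.0]
ft_force: [0.9, 0.8, 1.8]
grip_width: 0.806
grasp_force: 0.0
```

```bash
python3 -m creep '[[[82,-51,40],0.17],[[82,-51,80],0.17],[[82,-51,100],0.17],[[82,-51,100],0.17],[[82,-51,100],0.17]]'
cat > look.py <<'E'
import sys,cv2
from workcell import manip,camera
from h import *
c=camera("wrist");np.savez(sys.argv[1]+".npz",**c);cv2.imwrite(f"pics/{sys.argv[1]}.png",c["pixels"][:,:,::-1])
print(np.round(np.linalg.inv(c["extrinsics"]),3).tolist());print(manip.get_obs()["position"])
E
python3 look.py w1
```

```text
clock: 0.93
position: [0.4591, 0.2596, 0.1995]
ee_rot: [0.763, 0.646, -0.004, -0.001]
ft_force: [0.0, -1.1, 0.6]
grip_width: 0.802
grasp_force: 0.0
[[0.986, -0.155, -0.054, 0.473], [-0.164, -0.944, -0.285, 0.332], [-0.006, 0.29, -0.957, 0.267], [0.0, 0.0, 0.0, 1.0]]
[0.46133267 0.25847262 0.20221806]
```

View pics/w1.png

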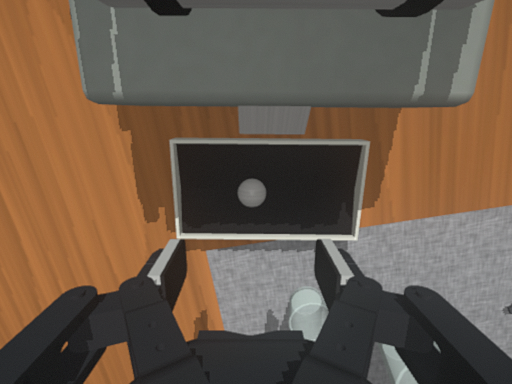

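Wrist view: the ball is at (252,193) in the tray, and the tray edges are parallel to the closing line.

```bash
python3 - <<'E'
from h import *
from workcell import manip
from scipy.spatial.transform import Rotation as R
c=dict(np.load("w1.npz"));im=c["pixels"].astype(int)
import cv2
m=(im[160:225,190:345].mean(-1)>75).astype(np.uint8);s=cv2.connectedComponentsWithStats(m);i=1+np.argmax(s[2][1:,4]);u,v=s[3][i]+[190,160];print(u,v,s[2][i])
b=ray(c,u,v,.021);o=manip.get_obs();print(b,o["position"])
for h,p in[(.02,(172,141)),(.02,(369,143)),(.02,(357,239)),(.02,(178,238))]:print(ray(c,*p,h))
t=b.copy();t[2]=.087
r=R.from_quat(o["ee_rot"]);print(r.as_matrix().round(3));print(1e3*r.inv().apply(t-o["position"]))
E
```

```text
251.54442649434571 192.36833602584815 [ 48  19  28  28 619]
[0.46057702 0.26172498 0.021     ] [0.46133267 0.25847262 0.20221806]
[0.40027404 0.31813794 0.02      ]
[0.56755058 0.2886982  0.02      ]
[0.55226004 0.1994224  0.02      ]
[0.38366975 0.22799948 0.02      ]
[[ 0.167  0.986 -0.004]
 [ 0.986 -0.167 -0.002]
 [-0.003 -0.003 -1.   ]]
[  3.37253058  -0.89973129 115.21356984]
```

```bash
python3 -m creep '[[[3,-1,35],0],[[3,-1,70],0],[[3,-1,95],0],[[3,-1,108],0],[[3,-1,113],0]]' && python3 -m creep '[[[0,0,2],0],[[0,0,2],0],[[0,0,2],0],[[0,0,2],0],[[0,0,2],0]]' 0.1 25 && python3 -m creep '[[[0,0,0],0],[[0,0,0],0],[[0,0,0],0]]'
```

```text
clock: 1.4
position: [0.4634, 0.2598, 0.0903]
ee_rot: [0.765, 0.644, -0.001, 0.0]
ft_force: [-0.8, 0.9, -0.1]
grip_width: 0.803
grasp_force: 0.0
clock: 1.82
position: [0.4634, 0.2617, 0.0905]
ee_rot: [0.765, 0.644, 0.001, 0.0]
ft_force: [0.0, -1.1, 6.0]
grip_width: 0.28
grasp_force: 24.4
clock: 2.07
position: [0.4634, 0.2617, 0.0904]
ee_rot: [0.765, 0.644, 0.001, 0.0]
ft_force: [0.2, -1.5, 7.5]
grip_width: 0.28
grasp_force: 24.4
```

```bash
python3 -m creep '[[[0,0,-8],0],[[0,0,-20],0],[[0,0,-40],0],[[0,0,-60],0],[[0,0,-60],0]]' - 40 && python3 look.py w2
```

```text
clock: 2.48
position: [0.464, 0.2625, 0.1538]
ee_rot: [0.765, 0.645, 0.003, 0.001]
ft_force: [1.0, 0.9, 0.0]
grip_width: 0.268
grasp_force: 39.3
[[0.986, -0.163, -0.043, 0.477], [-0.169, -0.945, -0.279, 0.334], [0.005, 0.282, -0.959, 0.222], [0.0, 0.0, 0.0, 1.0]]
[0.4634564  0.26210595 0.15190078]
```

View pics/w2.png

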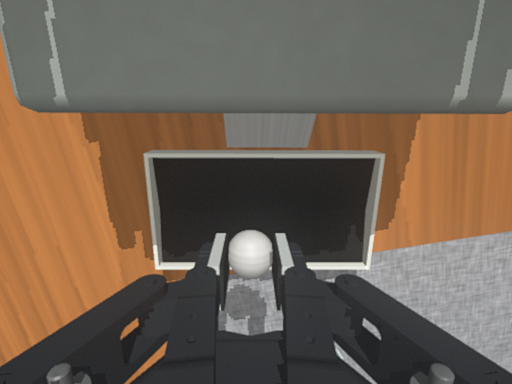

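The ball is held between the pads, at (250,254). Next I'll work out where it sits relative to the TCP.

```bash
python3 - <<'E'
from h import *
from workcell import manip
from scipy.spatial.transform import Rotation as R
c=dict(np.load("w2.npz"));W=cloud(c);o=manip.get_obs()
P=W[238:266,238:262].reshape(-1,3);r=R.from_quat(o["ee_rot"])
Q=r.inv().apply(P-o["position"])*1e3
from scipy.optimize import least_squares
f=least_squares(lambda p:np.linalg.norm(Q-p,axis=1)-13,[0,0,65],loss="soft_l1");print(f.x,f.cost,c["fx"])
T=np.linalg.inv(c["extrinsics"]);d=T[:3,:3]@[(250-c["cx"])/c["fx"],(254-c["cy"])/c["fy"],1];q=r.inv().apply([d,T[:3,3]-o["position"]]);k=(0-q[1][0])/q[0][0];print("on x=0 plane:",1e3*(q[1]+k*q[0]),r.as_matrix().round(3))
E
```

```text
Traceback (most recent call last):
ValueError: Residuals are not finite in the initial point.
```

```bash
python3 - <<'E'
from h import *
from workcell import manip
from scipy.spatial.transform import Rotation as R
c=dict(np.load("w2.npz"));W=cloud(c);o=manip.get_obs()
P=W[238:266,238:262].reshape(-1,3);P=P[np.isfinite(P[:,0])];print(len(P));r=R.from_quat(o["ee_rot"])
Q=r.inv().apply(P-o["position"])*1e3
from scipy.optimize import least_squares
f=least_squares(lambda p:np.linalg.norm(Q-p,axis=1)-13,[0,0,65],loss="soft_l1") if len(Q) else None
if f:print(f.x,f.cost)
T=np.linalg.inv(c["extrinsics"]);d=T[:3,:3]@[(250-c["cx"])/c["fx"],(254-c["cy"])/c["fy"],1];q=r.inv().apply([d,T[:3,3]-o["position"]]);k=(0-q[1][0])/q[0][0];print("on x=0 plane:",1e3*(q[1]+k*q[0]),r.as_matrix().round(3))
E
```

```text
669
[-0.38550705  1.77296231 69.90194935] 87.32965197899412
on x=0 plane: [ 0.          1.45523443 67.75073813] [[ 0.169  0.986  0.004]
 [ 0.986 -0.169  0.002]
 [ 0.003  0.004 -1.   ]]
```

```bash
python3 -m creep '[[[-10,0,-40],0],[[-40,10,-70],0],[[-75,25,-95],0],[[-110,38,-100],0],[[-145,50,-100],0]]' && python3 -m creep '[[[-40,15,0],-0.12],[[-80,29,0],-0.24],[[-120,43,0],-0.36],[[-160,57,0],-0.48],[[-200,70,0],-0.6]]' && python3 -c "
from workcell import manip
from scipy.spatial.transform import Rotation as R
import numpy as np
o=manip.get_obs();r=R.from_quat(o['ee_rot']);t=np.array([.533,-.15,.25]);print(r.as_matrix().round(3),1e3*r.inv().apply(t-o['position']),np.arctan2(*r.as_matrix()[[1,0],1]),o['joint_pos'])"
```

```text
clock: 2.95
position: [0.488, 0.1085, 0.2515]
ee_rot: [0.764, 0.645, 0.002, 0.001]
ft_force: [0.8, 0.2, -1.7]
grip_width: 0.272
grasp_force: 39.5
clock: 3.37
position: [0.5178, -0.0718, 0.2488]
ee_rot: [0.561, 0.828, -0.0, -0.0]
ft_force: [1.0, 0.6, -0.6]
grip_width: 0.27
grasp_force: 39.5
[[-0.371  0.929 -0.   ]
 [ 0.929  0.371  0.   ]
 [ 0.    -0.    -1.   ]] [-78.26889429 -14.90049081  -1.21165718] 0.3797617290898908 [ 0.06674619  0.14865558 -0.01786368  1.80371625  0.00267248  1.18961408
  0.42784601]
```

```bash
python3 -m creep '[[[-25,-5,0],-0.12],[[-50,-10,0],-0.24],[[-78,-15,0],-0.36],[[-78,-15,0],-0.48],[[-78,-15,0],-0.6]]' && python3 -m creep '[[[0,0,0],-0.12],[[0,0,0],-0.24],[[0,0,0],-0.36],[[0,0,0],-0.48],[[0,0,0],-0.6]]' && python3 -m creep '[[[0,0,0],-0.12],[[0,0,0],-0.19],[[0,0,0],-0.19],[[0,0,0],-0.19]]' && python3 look.py w3
```

```text
clock: 3.78
position: [0.5322, -0.1502, 0.2484]
ee_rot: [0.293, 0.956, -0.0, -0.001]
ft_force: [0.3, 0.6, 0.3]
grip_width: 0.266
grasp_force: 39.5
clock: 4.2
position: [0.5323, -0.1481, 0.2485]
ee_rot: [-0.005, 1.0, 0.0, -0.0]
ft_force: [-0.4, -0.0, -0.2]
grip_width: 0.27
grasp_force: 39.5
clock: 4.53
position: [0.5324, -0.1481, 0.2486]
ee_rot: [-0.095, 0.995, 0.0, -0.0]
ft_force: [0.4, -0.3, 0.4]
grip_width: 0.265
grasp_force: 39.5
[[-0.19, 0.941, 0.281, 0.462], [0.982, 0.182, 0.055, -0.162], [0.001, 0.286, -0.958, 0.317], [0.0, 0.0, 0.0, 1.0]]
[ 0.53251267 -0.14816076  0.24871573]
```

View pics/w3.png

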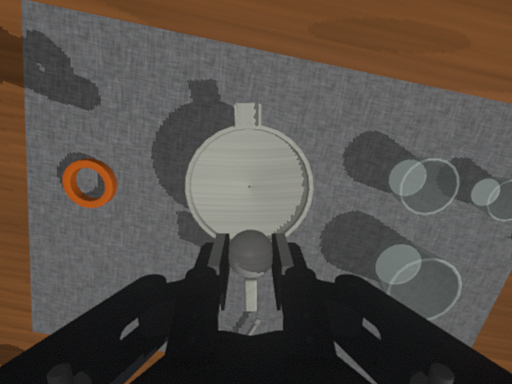

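The wrist view shows the dish centre mark at (249,186), the lip at (247,115) and the top of the handle at about (251,295). The ball is still held, and the dish is square to the tool.

```bash
python3 - <<'E'
from h import *
from workcell import manip
from scipy.spatial.transform import Rotation as R
import cv2
c=dict(np.load("w3.npz"));o=manip.get_obs();r=R.from_quat(o["ee_rot"])
im=c["pixels"].astype(np.uint8);m=((im.min(-1)>145)&(im[...,2]<im[...,0]+3)).astype(np.uint8);s=cv2.connectedComponentsWithStats(m);i=s[1][186,255];print(s[2][i])
cen=ray(c,249,186,.033);lip=ray(c,247,103,.046);W=cloud(c)
pts=np.array([ray(c,u,v,.046) for u,v in[(186,187),(313,187),(250,125)]]);print(pts)
print("centre",cen,"lip",lip,"handle",ray(c,251,280,.083),ray(c,251,311,.083))
P=W[278:312,244:258].reshape(-1,3);P=P[P[:,2]>.06];print("hd cloud",P.mean(0),P.min(0),P.max(0)) if len(P) else 0
b=o["position"]+r.apply([0,.0015,.069])
print("ball now",b,"tool shift mm",1e3*r.inv().apply(cen+[0,0,.0145]-b))
print("yaw tool y",np.arctan2(*r.as_matrix()[[1,0],1])-np.pi/2)
E
```

```text
[     0      0    512    384 191993]
[[ 0.54433554 -0.21007778  0.046     ]
 [ 0.52051181 -0.08680852  0.046     ]
 [ 0.47389155 -0.15927646  0.046     ]]
centre [ 0.53486203 -0.14852973  0.033     ] lip [ 0.45534588 -0.16564048  0.046     ] handle [ 0.61178952 -0.13166453  0.083     ] [ 0.64596788 -0.12501798  0.083     ]
hd cloud [ 0.62852048 -0.12887736  0.08083065] [ 0.61154283 -0.13712035  0.07683522] [ 0.64796998 -0.12008855  0.08337547]
ball now [ 0.53219865 -0.14667097  0.17971622] tool shift mm [ -2.31393673  -2.37198215 132.21459016]
yaw tool y 0.19041991216096088
```

```bash
python3 -m creep '[[[-2,-2,35],-0.02],[[-2,-2,70],-0.02],[[-2,-2,100],-0.02],[[-2,-2,120],-0.02],[[-2,-2,127],-0.02]]' && python3 -m creep '[[[0,0,1],0],[[0,0,2],0],[[0,0,3],0],[[0,0,3],0],[[0,0,3],0]]'
```

```text
clock: 5.0
position: [0.5332, -0.1493, 0.1185]
ee_rot: [-0.105, 0.994, 0.001, -0.002]
ft_force: [0.3, 0.6, -0.1]
grip_width: 0.272
grasp_force: 39.5
clock: 5.42
position: [0.5357, -0.1499, 0.1201]
ee_rot: [-0.106, 0.994, -0.0, 0.001]
ft_force: [-0.3, 0.5, -0.2]
grip_width: 0.275
grasp_force: 39.5
```

```bash
python3 -m creep '[[[0,0,0.5],0],[[0,0,1],0],[[0,0,1],0]]'; python3 -m creep '[[[0,0,0.5],0],[[0,0,1],0],[[0,0,1],0]]';python3 -m creep '[[[0,0,0.5],0],[[0,0,1],0],[[0,0,1],0]]'
```

```text
clock: 5.67
position: [0.5351, -0.1498, 0.1181]
ee_rot: [-0.106, 0.994, 0.0, 0.0]
ft_force: [0.2, 0.1, -1.4]
grip_width: 0.273
grasp_force: 39.5
clock: 5.92
position: [0.535, -0.1498, 0.1168]
ee_rot: [-0.106, 0.994, 0.0, -0.0]
ft_force: [0.0, -0.3, -0.6]
grip_width: 0.265
grasp_force: 39.5
clock: 6.17
position: [0.5352, -0.1498, 0.116]
ee_rot: [-0.106, 0.994, 0.0, 0.0]
ft_force: [-1.1, 1.3, 1.6]
grip_width: 0.27
grasp_force: 39.7
```

```bash
python3 -m creep '[[[0,0,0.5],0],[[0,0,1],0],[[0,0,1],0]]'; python3 -m creep '[[[0,0,0],0],[[0,0,0],0],[[0,0,0],0]]'
```

```text
clock: 6.42
position: [0.5354, -0.1497, 0.1159]
ee_rot: [-0.106, 0.994, -0.0, 0.0]
ft_force: [-3.3, 1.3, 8.8]
grip_width: 0.271
grasp_force: 40.4
clock: 6.67
position: [0.5354, -0.1497, 0.1159]
ee_rot: [-0.106, 0.994, -0.0, 0.0]
ft_force: [-3.1, 0.8, 9.2]
grip_width: 0.27
grasp_force: 40.4
```

```bash
python3 -m creep '[[[0,0,-0.5],0],[[0,0,-0.8],0],[[0,0,-0.8],0]]' - 20; python3 -m creep '[[[0,0,0],0],[[0,0,0],0],[[0,0,0],0],[[0,0,0],0],[[0,0,0],0]]' 0.5 ; python3 -m creep '[[[0,0,-8],0],[[0,0,-25],0],[[0,0,-45],0],[[0,0,-60],0],[[0,0,-60],0]]'; python3 look.py w4
```

```text
clock: 6.92
position: [0.5352, -0.1497, 0.1159]
ee_rot: [-0.106, 0.994, 0.0, 0.0]
ft_force: [-1.8, 0.4, 4.2]
grip_width: 0.271
grasp_force: 39.9
clock: 7.33
position: [0.535, -0.1498, 0.1156]
ee_rot: [-0.106, 0.994, 0.0, -0.0]
ft_force: [0.2, -0.0, -0.3]
grip_width: 0.5
grasp_force: 0.0
clock: 7.75
position: [0.5367, -0.1501, 0.1796]
ee_rot: [-0.106, 0.994, -0.001, 0.003]
ft_force: [0.1, -0.5, 1.8]
grip_width: 0.504
grasp_force: 0.0
[[-0.212, 0.935, 0.285, 0.466], [0.977, 0.203, 0.06, -0.165], [-0.002, 0.292, -0.957, 0.247], [0.0, 0.0, 0.0, 1.0]]
[ 0.53603544 -0.14998905  0.17789   ]
```

View pics/w4.png

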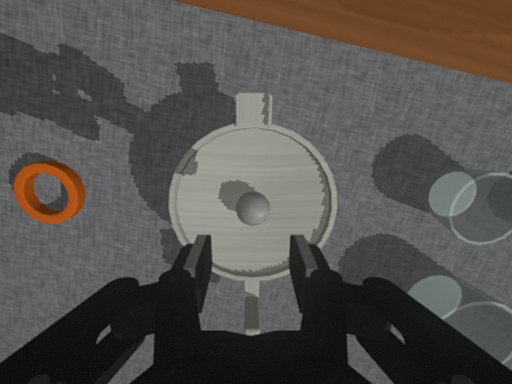

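The ball lies free in the middle of the dish at (253,208). The handle is at (252,280–334).

```bash
python3 - <<'E'
from h import *
from workcell import manip
from scipy.spatial.transform import Rotation as R
c=dict(np.load("w4.npz"));o=manip.get_obs();r=R.from_quat(o["ee_rot"])
W=cloud(c);P=W[281:333,240:264].reshape(-1,3);P=P[(P[:,2]>.065)];Q=1e3*r.inv().apply(P-o["position"]);print("handle in tool",len(Q),np.median(Q,0),Q.min(0),Q.max(0))
b=ray(c,253,208,.046);l=ray(c,253,93,.046);print("ball",b,"lip",l)
print(1e3*r.inv().apply([b-o["position"],l-o["position"]]))
# handle top edge centre line slope
for v in(290,300,310,320,330):
    row=W[v,235:270];k=np.nonzero(row[:,2]>.07)[0];print(v,k.min()+235,k.max()+235) if len(k) else 0
E
```

```text
handle in tool 303 [-78.66104419   1.24146182 102.7951974 ] [-82.71568771  -4.73521135  96.10366076] [-76.96650128   7.22586716 113.13613912]
ball [ 0.53495279 -0.1483849   0.046     ] lip [ 0.45532892 -0.16590801  0.046     ]
[[  1.16948861   1.99501921 131.88392875]
 [ 82.69781692   1.72167581 131.60560842]]
320 245 259
330 244 260
```

```bash
python3 -m creep '[[[-25,1.5,0],0],[[-55,1.5,0],0],[[-85,1.5,0],0],[[-96,1.5,0],0],[[-96,1.5,0],0]]' 0.6 60; python3 -m creep '[[[0,0,20],0],[[0,0,40],0],[[0,0,55],0],[[0,0,60],0],[[0,0,60],0]]'; python3 look.py w5
```

```text
clock: 8.22
position: [0.6302, -0.1263, 0.1745]
ee_rot: [-0.108, 0.994, 0.001, -0.0]
ft_force: [-1.2, -0.1, 0.2]
grip_width: 0.603
grasp_force: 0.0
clock: 8.63
position: [0.6269, -0.1282, 0.114]
ee_rot: [-0.106, 0.994, 0.0, -0.002]
ft_force: [-0.1, -0.0, -0.0]
grip_width: 0.6
grasp_force: 0.0
[[-0.212, 0.937, 0.277, 0.557], [0.977, 0.203, 0.062, -0.143], [0.002, 0.284, -0.959, 0.182], [0.0, 0.0, 0.0, 1.0]]
[ 0.62782442 -0.12829544  0.11547102]
```

View pics/w5.png

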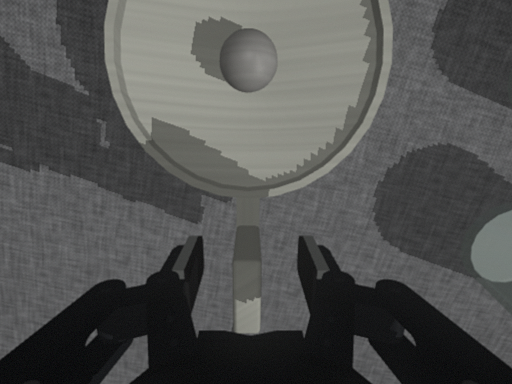

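The fingers straddle the handle: their tips are at (200,240) and (303,240) and the handle is centred at 247, so it is about 1 mm to the left. The ball is in the middle of the dish.

```bash
python3 -m creep '[[[0,-1,-1],0],[[0,-1,-1],0],[[0,-1,-1],0]]' 0.3; python3 -m creep '[[[0,0,0],0],[[0,0,0],0],[[0,0,0],0],[[0,0,0],0],[[0,0,0],0]]' 0 50; python3 -m creep '[[[0,0,0],0],[[0,0,0],0],[[0,0,0],0],[[0,0,0],0]]' 0 90
```

```text
clock: 8.93
position: [0.6293, -0.1293, 0.1179]
ee_rot: [-0.106, 0.994, -0.0, 0.001]
ft_force: [-0.2, 0.1, -0.5]
grip_width: 0.296
grasp_force: 0.0
clock: 9.35
position: [0.6291, -0.1289, 0.1173]
ee_rot: [-0.106, 0.994, -0.0, 0.0]
ft_force: [-0.6, 0.4, 5.7]
grip_width: 0.135
grasp_force: 50.4
clock: 9.68
position: [0.6292, -0.129, 0.1174]
ee_rot: [-0.106, 0.994, -0.0, 0.001]
ft_force: [0.1, 0.3, 6.1]
grip_width: 0.127
grasp_force: 87.6
```

```bash
python3 -m creep '[[[0,0,-0.5],0],[[0,0,-1.5],0],[[0,0,-3],0],[[0,0,-5],0],[[0,0,-7],0]]'; python3 -m creep '[[[0,0,-3],0],[[0,0,-6],0],[[0,0,-9],0],[[0,0,-12],0],[[0,0,-15],0]]'; python3 -m creep '[[[0,0,-4],0],[[0,0,-8],0],[[0,0,-12],0],[[0,0,-16],0],[[0,0,-20],0]]';python3 -m creep '[[[0,0,-4],0],[[0,0,-8],0],[[0,0,-12],0],[[0,0,-16],0],[[0,0,-20],0]]';python3 -m creep '[[[0,0,-4],0],[[0,0,-7],0],[[0,0,-9],0],[[0,0,-10],0],[[0,0,-10],0]]'; python3 - <<'E'
from workcell import manip,camera
import cv2,numpy as np
a=[]
for n in("wrist","side"):
    c=camera(n);np.savez(n+"6.npz",**c);a.append(c["pixels"][:,:,::-1])
im=np.hstack(a);cv2.imwrite("pics/l6.png",cv2.resize(im,(800,300)))
E
```

```text
clock: 10.1
position: [0.6285, -0.1289, 0.1234]
ee_rot: [-0.106, 0.994, 0.0, -0.0]
ft_force: [-1.1, -0.3, -3.0]
grip_width: 0.127
grasp_force: 87.5
clock: 10.52
position: [0.6288, -0.129, 0.1392]
ee_rot: [-0.106, 0.994, -0.0, 0.0]
ft_force: [0.4, 0.7, -2.4]
grip_width: 0.128
grasp_force: 87.5
clock: 10.93
position: [0.6288, -0.129, 0.1592]
ee_rot: [-0.106, 0.994, 0.0, 0.0]
ft_force: [-0.2, 0.1, -2.9]
grip_width: 0.124
grasp_force: 87.5
clock: 11.35
position: [0.6288, -0.1289, 0.1792]
ee_rot: [-0.106, 0.994, 0.0, 0.0]
ft_force: [-0.2, 0.3, -2.6]
grip_width: 0.132
grasp_force: 87.5
clock: 11.77
position: [0.6289, -0.129, 0.1889]
ee_rot: [-0.106, 0.994, 0.0, 0.0]
ft_force: [-0.3, 0.2, -2.6]
grip_width: 0.135
grasp_force: 87.5
```

View pics/l6.png

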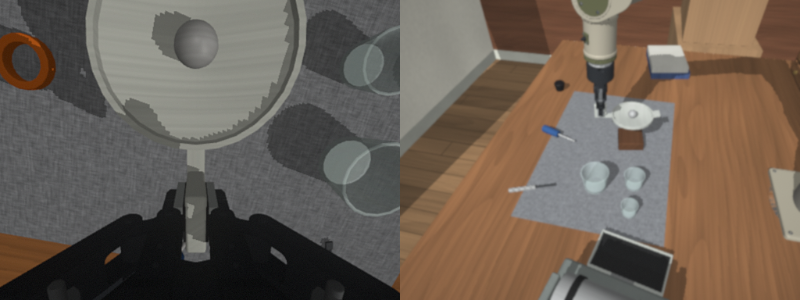

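The wrist pane shows the ball centred in the level dish at (196,44), and the side pane shows it clear of the block. Now I'll turn it about the dish centre.

```bash
python3 -m creep '[[[0,-0.97,0],0.01],[[0.04,-2.91,0],0.03],[[0.17,-5.82,0],0.06],[[0.39,-8.72,0],0.09],[[0.82,-12.57,0],0.13]]'
python3 -m creep '[[[0.08,-3.88,0],0.04],[[0.31,-7.75,0],0.08],[[0.7,-11.61,0],0.12],[[1.24,-15.45,0],0.16],[[1.93,-19.27,0],0.2]]'
python3 -m creep '[[[0.08,-3.88,0],0.04],[[0.31,-7.75,0],0.08],[[0.7,-11.61,0],0.12],[[1.24,-15.45,0],0.16],[[1.93,-19.27,0],0.2]]'
python3 - <<'E'
from workcell import manip
from scipy.spatial.transform import Rotation as R
import numpy as np
o=manip.get_obs();M=R.from_quat(o["ee_rot"]).as_matrix();print("centre",o["position"]+M@[.097,0,0],"x axis yaw",np.arctan2(-M[1,0],-M[0,0]),np.round(o["joint_pos"],2))
from workcell import camera;from h import *
c=camera("wrist");W=cloud(c);import cv2;cv2.imwrite("pics/t7.png",c["pixels"][:,:,::-1])
P=W[:140,200:310].reshape(-1,3);P=P[np.isfinite(P[:,2])];print("z pct",np.percentile(P[:,2],[5,50,95,99.5]),P[P[:,2]>.122].mean(0),(P[:,2]>.122).sum())
E
```

```text
clock: 12.28
position: [0.6307, -0.1417, 0.1887]
ee_rot: [-0.04, 0.999, 0.0, -0.0]
ft_force: [-0.0, 0.2, -2.3]
grip_width: 0.123
grasp_force: 87.5
clock: 12.7
position: [0.6303, -0.1614, 0.1887]
ee_rot: [0.06, 0.998, -0.0, 0.0]
ft_force: [0.3, -0.3, -2.6]
grip_width: 0.124
grasp_force: 87.5
clock: 13.12
position: [0.6261, -0.1803, 0.1887]
ee_rot: [0.16, 0.987, -0.0, 0.0]
ft_force: [-1.1, -0.5, -3.4]
grip_width: 0.125
grasp_force: 87.5
centre [ 0.53407287 -0.149704    0.18868175] x axis yaw -0.32075342801491696 [ 0.2   0.47  0.02  1.52 -0.01  1.15  1.47]
z pct [0.10375076 0.10584056 0.12635656 0.1282944 ] [ 0.53599962 -0.14935104  0.12544388] 2196
```

```bash
for i in 1; do python3 -m creep '[[[0.08,-3.88,0],0.04],[[0.31,-7.75,0],0.08],[[0.7,-11.61,0],0.12],[[1.24,-15.45,0],0.16],[[1.93,-19.27,0],0.2]]'
python3 -m creep '[[[0.08,-3.88,0],0.04],[[0.31,-7.75,0],0.08],[[0.7,-11.61,0],0.12],[[1.24,-15.45,0],0.16],[[1.93,-19.27,0],0.2]]'
python3 -m creep '[[[0.08,-3.88,0],0.04],[[0.31,-7.75,0],0.08],[[0.7,-11.61,0],0.12],[[1.24,-15.45,0],0.16],[[1.93,-19.27,0],0.2]]'
python3 -m creep '[[[0.08,-3.88,0],0.04],[[0.31,-7.75,0],0.08],[[0.7,-11.61,0],0.12],[[1.24,-15.45,0],0.16],[[1.93,-19.27,0],0.2]]'
python3 -m creep '[[[0.08,-3.88,0],0.04],[[0.31,-7.75,0],0.08],[[0.64,-11.13,0],0.115],[[1.02,-14.02,0],0.145],[[1.4,-16.41,0],0.17]]'
python3 -m creep '[[[0.02,-2.13,0],0.022],[[0.09,-4.07,0],0.042],[[0.15,-5.43,0],0.056],[[0.21,-6.4,0],0.066],[[0.22,-6.59,0],0.068]]'
python3 -m creep '[[[0,0,0],0],[[0,0,0],0],[[0,0,0],0],[[0,0,0],0],[[0,0,0],0]]'; done | tail -6
python3 - <<'E'
from workcell import manip,camera
from scipy.spatial.transform import Rotation as R
import numpy as np,cv2
from h import *
o=manip.get_obs();M=R.from_quat(o["ee_rot"]).as_matrix();print("centre",o["position"]+M@[.097,0,0],"x axis yaw",np.arctan2(-M[1,0],-M[0,0]),np.round(o["joint_pos"],2))
a=[]
c=camera("wrist");W=cloud(c)
P=W[:140,200:310].reshape(-1,3);P=P[np.isfinite(P[:,2])];B=P[P[:,2]>.122];print("ball",B.mean(0),len(B))
a=[c["pixels"],camera("side")["pixels"]]
cv2.imwrite("pics/t8.png",cv2.resize(np.hstack(a)[:,:,::-1],(800,300)))
# tilt: plane fit to rim-level/inner floor points (cone is symmetric about the ball): fit over full annulus
F=W[:190,90:400].reshape(-1,3);d=np.linalg.norm(F[:,:2]-B.mean(0)[:2],axis=1);F=F[(d>.02)&(d<.035)&(F[:,2]>.095)&(F[:,2]<.118)]
A=np.c_[F[:,:2]-B.mean(0)[:2],np.ones(len(F)),np.linalg.norm(F[:,:2]-B.mean(0)[:2],axis=1)];print("slope",np.linalg.lstsq(A,F[:,2],rcond=None)[0])
E
```

```text
clock: 16.08
position: [0.5549, -0.2442, 0.1887]
ee_rot: [0.627, 0.779, 0.0, -0.0]
ft_force: [0.0, -0.2, -2.3]
grip_width: 0.128
grasp_force: 87.5
centre [ 0.53404974 -0.1494577   0.18869801] x axis yaw -1.3546084657250619 [ 0.16  0.38  0.22  1.66 -0.09  1.11  0.62]
ball [ 0.53547931 -0.14999577  0.12549639] 2197
slope [ 0.00083187 -0.0035956   0.10197577  0.1399106 ]
```

View pics/t8.png

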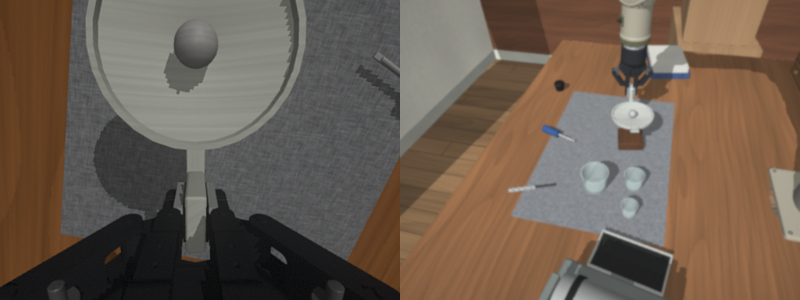

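The dish is level (tilt about 0.004 rad) with the ball centred at (196,44). In the side pane the lip at (634,131) points at the middle-sized jar at (634,178). Yaw is −1.355 against a target of about −1.359.

```bash
python3 -c "
from workcell import manip
print(manip.hand_in())"
```

```text
the job is handed in; nothing more can be done
None
```

I handed the job in with the dish held level and still about 70 mm above its block. It is turned a quarter turn so the lip faces the middle-sized jar, with the ball loose in the middle; the hand-in gave no verdict.

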